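# Slide the sunglasses case aside and flip the jewellery box open

### The arm

A 6-joint arm with a two-finger parallel gripper is mounted at the origin on the work surface. World frame = base frame: x ahead of the robot, y to its left, z up, the work surface at z = 0. Lengths are in m, angles in rad, forces in N, time in s.
With the tool pointing down it reaches from about 0.35 to 0.775 m from the base axis. Payload 5.5 kg.
Tool frame: the origin (TCP) lies where the fingers leave the gripper's body, on its centre line; the fingertips stand 73 mm ahead of it and the grasp point (between the pads) lies 54 mm ahead of it; z points along the fingers, y is the direction in which the jaws open and shut (so a half turn about z gives the same grasp; the last joint's range is limited). The gripper opens to 85 mm and grips with 20 to 120 N. Pads are 22 mm wide; open, the fingers measure 114 mm over their backs; the gripper's body (76 mm by 85 mm) begins 54 mm behind the grasp point. The pads swing forward as they close: fully open they stand 13 mm farther back than shut.
Start: joints at [1.035, 0.313, 0.046, 1.304, 0, 1.431], TCP at [0.222, 0.531, 0.304] pointing down, gripper open.
Joint ranges: [-2.76, 2.76], [-0.86, 1.69], [-1.03, 1.26], [-2.2, 2.34], [-1.47, 1.5], [-3.14, 3.14]. Speed limits (rad/s): [2.57, 2.57, 3.14, 3.14, 3.14, 3.14].

### API

Orientations are given as a unit quaternion [w, x, y, z].
In Python, from workcell import env, read_camera, job, cut_out gives the robot as it stands.
- The arm moves only by the tool servo_tool, never from a script. Its argument "deltas" is a list of rows, each an object of numbers: "dx", "dy", "dz": the shift along the world's x, y, z in mm; "rx", "ry", "rz": the turn, a rotation vector about the world's x, y, z in rad; "fingers": the closure, from -1 (fully open) to 1 (shut). A call has 1 to 8 rows; each row shifts and turns the commanded pose from where the row before left it; what a row does not reach is not made up. A row lasts 1/10 s, in which the tool goes at most 50 mm and 8.59 degrees, less where a joint would pass 70% of its speed; a pose out of reach is approached as far as the arm can. A call is refused whole if a number of a shift passes 50 or a number of a turn 0.15, either way. A call with a gripper value outside its range is refused whole. The fingers move at their own pace and stop on an object; "newtons" is the grip in N (left out, the last holds). Time passes only in rows, so rows that do not move let the fingers close. It gives the time, the measured TCP pose, the force and the opening at its end, in the units of the state.
- env.get_state(): the state, without advancing time (a new reading comes with each control period).
- read_camera(name): name is "scene" or "top" or "wrist"; returns a dict with "img" (480x640x3 uint8, red, green, blue), "intrinsics" (3x3 intrinsics, pixels), "extrinsics" (4x4, takes a point from camera to world coordinates); the wrist camera has in their place "hand_eye" (4x4, takes a point from camera to tool coordinates, whose origin is the TCP and whose axes are the flange's). Camera axes: x right, y down, z forward; pixel columns grow to the right and rows downward; lengths in m; the calibration is good to about 2 mm. A picture is of the moment at which its call begins: read the wrist's pose just before it. There is no depth.
- job.hand_in(): hands the job in, once; it reports no verdict.
Trained networks look in the newest picture that a camera, given by its name, has taken for a name from the list of things; names that differ only in an ending like _2 or _b are one class to them, and where a whole thing is asked for, a point or a joint stands for the part that bears it (a point fixed in the world has none). Each returns a list of dicts, best first, with "confidence" (0 to 1); they miss things now and then, are a little off and sometimes report something else, mostly with a low value. They report only what shows in the picture. A call takes as long as a camera call. They do not tell look-alikes from the thing itself.
- cut_out(target, camera): "region" (480x640 bool, what is visible of it) and "extent" ([left, top, right, bottom] in pixels, round what is visible of it).
The state is a dict: "clock": time; "joint_pos": joint angles; "qvel": joint speeds; "tau": joint torques, N m; "tcp_pos": TCP position; "orientation": TCP orientation; "wrist_force": force on the tool from outside, world axes, zero at the start; "ft_torque": the same for the moment, N m; "finger_gap": finger opening in m.
Only numpy, scipy, OpenCV 4.12 (cv2) and the standard library are available. Lean on these libraries where they do the work, as an engineer would, in place of code of your own. Each camera call takes 0.05 s, during which the arm holds its last target. There are 200 camera calls.

### The job

First push the sunglasses case along the dresser top, to the left or the right, until no part of it is in front of the jewellery box any more; it stays flat on the dresser and is not picked up. Then flip the lid of the box up by the tab at its front and over past upright so that it falls back and stays open by its own weight, and take the hand away. It is all done by pushing with the fingers: nothing is lifted off the dresser, and the vase, the hairbrush and the glass pebble stay where they are.

Things in the scene. Friction and masses are not known exactly. Their poses are not given: they have to be found in the camera images.
- box: Bamboo jewellery box, fixed to the dresser. Outside 120 deep (own x) x 160 wide (own y) x 90 high without the lid; walls 7. Origin: centre of its underside, on the dresser top. Own -x is its front, the side with the lid's tab, roughly towards the robot; own x points to its hinge side; own z is up. Yaw up to 0.3 rad either way
- box_hinge (a point): The hinge line's middle: 60 mm behind the box's origin (own +x), 90 mm up. The line runs along the box's own y; the lid's underside lies in its plane. Fixed to the box, axes as the box
- lid (a joint): Lid angle in rad: 0 shut, grows as the front goes up, 1.57 upright, stop at 1.95 (leaning back). Lid: flat bamboo board 120 deep x 164 wide x 8 thick, about 0.13 to 0.25 kg, free-swinging hinge with no spring: it falls shut before upright and falls open beyond it
- lid_tab (a point): Middle of the front edge, at the underside, of the lid's tab: a flat 8 mm thick, 90 mm wide tongue in the lid's plane at the middle of the lid's front, sticking out 36 mm beyond the box's front wall. 156 mm from the hinge line; with the lid shut 90 mm above the dresser, free space below. Moves with the lid
- case_center (a point): Closed hard sunglasses case, loose, about 0.1 kg: rounded block 62 wide (own x) x 160 long (own y) x 46 high with 14 mm edge rounding. Point: its centre, 23 mm above the dresser. It lies across the front of the box, its centre about 165 mm in front of the box's origin, up to 40 mm off to a side, turned up to 0.2 rad against the box
- case_left (a point): Middle of the case's +y end face (80 mm from its centre, 23 mm up); axes as the case
- case_right (a point): Middle of the case's -y end face (80 mm from its centre, 23 mm up); axes as the case
- vase_center (a point): Matte white ceramic vase, loose, round, 88 mm across at its belly, 150 mm high; point: its centre, 75 mm up. Stands beside the box, about 200 mm from the box's origin to the left or the right; leave alone
- brush_center (a point): Bamboo hairbrush, loose, 198 mm long (own x) x 58 wide x 28 high, bristles down, roughly lined up with the box's x axis; point: half-way along, 20 mm up. Lies beside the box, about 200 mm from the box's origin, on the side where the vase is not; leave alone
- pebble: Glass pebble paperweight, loose, round, 62 mm across, 25 mm high; origin at the centre of its underside. Lies behind the box; leave alone
- case: The same sunglasses case; origin at the centre of its underside
Things that resemble listed ones, but are neither listed nor needed, are in the scene too. Leave any green or turquoise look-alike of the part that bears vase_center alone. Of the things that look like the box, the smallest one is meant.

How it is judged:
On the way, in this order (a step that is already met when the one before it is completed fails the run):
1. the sunglasses case lies wholly to one side of the box's front, at rest, lid still shut ((y of each of case_left, case_right in the frame of box above 0.08 m or y of each of case_left, case_right in the frame of box below -0.08 m) and value of joint lid below 0.15 rad and linear speed of case below 0.02 m/s), for 0.2 s.
2. the lid has been flipped past upright (value of joint lid above 1.75 rad), for 0.2 s.
At the end, for the whole second after the job is handed in: Lid open at its stop (above 1.85 rad), still; both end points of the sunglasses case over 80 mm to the same side of the box's middle plane, case flat and still on the dresser; vase, hairbrush, pebble within 25 mm of their starts, vase upright (value of joint lid above 1.85 rad and velocity of joint lid below 0.1 rad/s and (y of each of case_left, case_right in the frame of box above 0.08 m or y of each of case_left, case_right in the frame of box below -0.08 m) and height (world z) of case_center between 0.015 and 0.028 m and angle between each of case_center, vase_center's own z axis and vertical below 0.1 rad and linear speed of case below 0.02 m/s and distance of each of vase_center, brush_center, pebble from where it was at the start of the episode below 0.025 m); the robot touches nothing.
It fails at once if the sunglasses case is lifted off the dresser or tipped (height (world z) of case_center above 0.035 m or angle between case_center's own z axis and vertical above 0.35 rad).
It fails at once if the vase is moved (distance of vase_center from where it was at the start of the episode above 0.025 m).
It fails at once if the hairbrush is moved (distance of brush_center from where it was at the start of the episode above 0.025 m).
It fails at once if the glass pebble is moved (distance of pebble from where it was at the start of the episode above 0.025 m).
It also fails if it takes over 59 s, if anything falls off the work surface, if the arm or the gripper's body presses on something with over 40 N, if the wrist force passes 120 N, or if a joint passes its speed limit or range.

## Working session

There is one attempt and no reset: what is moved stays moved. The work goes in short steps, Python scripts to look and compute and a tool call to move; the robot and the scene stay as the last step left them, time stands still between calls to the robot, and variables do not carry over. Pictures are saved under pics/ and viewed, about 8 in all and at most 12, crops included, and the job is handed in when it is done.

Besides the shell and the picture viewer there is one more tool, called after ">>>" by a JSON object that holds its "api" and its "payload", one argument or row to a line. servo_tool: Moves the arm, as the interface text tells. Its arguments: {"type":"object","properties":{"deltas":{"type":"array"},"newtons":{"type":"number"}},"required":["deltas"]}

```bash
mkdir -p pics; ls; cat > h.py <<'E'
import numpy as np, cv2
from workcell import env, read_camera, job, cut_out
def save(n,img): cv2.imwrite('pics/'+n,cv2.cvtColor(img,cv2.COLOR_RGB2BGR))
def ray(c,uv,z):
    K,T=c['intrinsics'],c['extrinsics']; d=T[:3,:3]@np.linalg.solve(K,[uv[0],uv[1],1.]); o=T[:3,3]
    return o+d*(z-o[2])/d[2]
def proj(c,p):
    T=np.linalg.inv(c['extrinsics']); q=c['intrinsics']@(T[:3,:3]@np.asarray(p)+T[:3,3]); return q[:2]/q[2]
E
python3 - <<'E'
from h import *
s=env.get_state(); print(s)
for n in('scene','top'):
    c=read_camera(n); save(n+'0.png',c['img']); print(n,c['extrinsics'].round(3).tolist(),c['intrinsics'].round(1).tolist())
    for t in('box','lid','case','vase_center','brush_center','pebble'):
        print(t,[(round(float(r['confidence']),2),[int(v) for v in r['extent']]) for r in cut_out(t,n)])
E
```

```text
pics
{'clock': 0.0, 'joint_pos': array([1.03538469e+00, 3.13996668e-01, 4.49785941e-02, 1.30357581e+00,
       2.26762585e-05, 1.43122036e+00]), 'qvel': array([-1.97111643e-03,  1.32216483e-03, -5.41613422e-04,  6.54895879e-04,
        1.64795916e-05, -6.35870341e-04]), 'tau': array([ 6.78647011e-04, -4.80629253e+01,  2.98532581e+01,  1.93809491e-02,
       -3.91684644e-04, -1.27899713e-05]), 'tcp_pos': array([0.22150847, 0.5302196 , 0.3030107 ]), 'orientation': array([-3.08305643e-04,  1.96628169e-01,  9.80477718e-01, -8.44323574e-04]), 'wrist_force': array([-0.4554239 , -0.09090927,  0.55264922]), 'ft_torque': array([-0.00273607, -0.01865013,  0.01363558]), 'finger_gap': 0.08548987685146918}
scene [[0.412, 0.798, -0.439, 1.011], [0.911, -0.361, 0.197, -0.218], [-0.001, -0.482, -0.876, 1.034], [0.0, 0.0, 0.0, 1.0]] [[593.7, 0.0, 317.3], [0.0, 593.7, 233.0], [0.0, 0.0, 1.0]]
box [(0.9, [94, 105, 233, 245]), (0.87, [53, 271, 233, 448]), (0.68, [292, 214, 406, 326]), (0.17, [293, 213, 406, 312])]
lid [(0.86, [292, 215, 406, 312]), (0.83, [50, 270, 221, 433]), (0.71, [95, 106, 226, 211]
[... 230 characters left out ...]
[354, 338, 392, 368]), (0.69, [283, 185, 366, 230]), (0.39, [295, 213, 406, 313])]
top [[0.0, -0.993, 0.116, 0.455], [-1.0, -0.001, -0.006, -0.019], [0.006, -0.116, -0.993, 0.961], [0.0, 0.0, 0.0, 1.0]] [[440.7, 0.0, 314.1], [0.0, 440.7, 239.5], [0.0, 0.0, 1.0]]
box [(0.9, [408, 148, 555, 275]), (0.9, [351, 315, 489, 455]), (0.65, [255, 175, 335, 257])]
lid [(0.81, [420, 151, 555, 273]), (0.72, [361, 322, 489, 456]), (0.65, [250, 179, 334, 256]), (0.25, [289, 139, 315, 166])]
case [(0.79, [241, 272, 321, 310])]
vase_center [(0.75, [115, 127, 164, 177]), (0.68, [173, 147, 220, 194]), (0.62, [178, 85, 226, 141])]
brush_center [(0.85, [366, 136, 392, 225])]
pebble [(0.66, [289, 140, 315, 168])]
```

```bash
python3 -c "
import cv2;a=cv2.imread('pics/top0.png');b=cv2.imread('pics/scene0.png');print(a.shape)"
```

```text
(480, 640, 3)
```

View pics/top0.png

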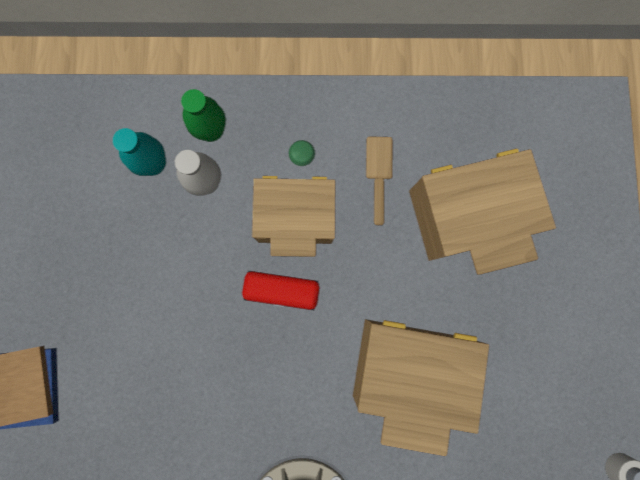

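View pics/scene0.png

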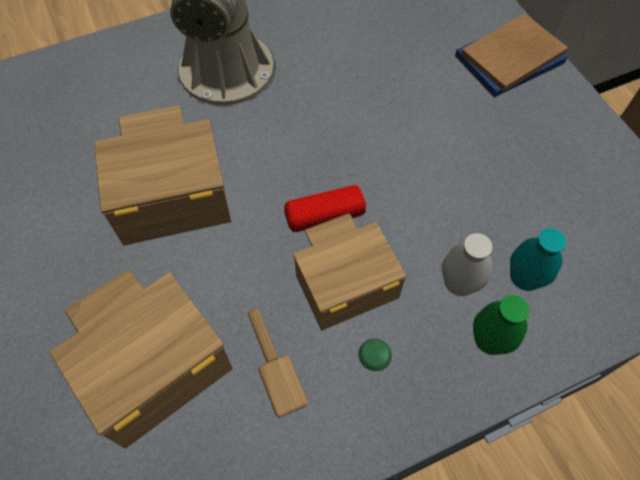

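Top view: three box look-alikes at (295,215), (480,210) and (420,385). The one at (295,215) is the smallest, and it has the red case in front of it at (281,290), the white vase at left, the brush at right and the pebble behind, so it is the one meant. The green and turquoise vases at (204,115) and (140,152) are to be left alone. Next I measure the poses and take one confirming crop.

```bash
python3 - <<'E'
from h import *
c=read_camera('top'); img=c['img']; 
def best(t,x0,x1):
    for r in cut_out(t,'top'):
        e=r['extent']
        if x0<(e[0]+e[2])/2<x1: return r['region']
def rect(m,z):
    ct=max(cv2.findContours(m.astype(np.uint8),0,1)[0],key=cv2.contourArea)[:,0]
    p=np.array([ray(c,q,z)[:2] for q in ct])*1000
    return cv2.minAreaRect(p.astype(np.float32)),p
# case: red mask
m=(img[...,0]>110)&(img[...,1]<70)&(img[...,2]<70)
r,p=rect(m,0.023); print('case z23',r)
r,p=rect(m,0.03); print('case z30',r)
for t,z,a,b in(('vase_center',.075,170,225),('brush_center',.02,360,395),('pebble',.01,285,320)):
    q=best(t,a,b)
    if q is not None: print(t,rect(q,z)[0])
q=best('lid',240,340)
if q is not None:
    r,p=rect(q,.098); print('lid',r)
# lid corners by own picture reading: print crop x4
v=img[130:330,160:400]; v=cv2.resize(v,None,fx=3,fy=3,interpolation=cv2.INTER_CUBIC); save('crop1.png',v)
E
```

```text
case z23 ((456.7105712890625, 46.898983001708984), (158.19241333007812, 60.58816146850586), 81.7316665649414)
case z30 ((456.6988830566406, 46.4061164855957), (157.01156616210938, 60.13591003417969), 81.73167419433594)
vase_center ((697.4892578125, 214.3912353515625), (94.87940979003906, 95.47086334228516), 0.13829784095287323)
brush_center ((696.0008544921875, -165.80099487304688), (56.44264602661133, 198.22531127929688), 85.94908142089844)
pebble ((759.9625244140625, 1.7348804473876953), (54.974021911621094, 57.811851501464844), 0.14665749669075012)
```

View pics/crop1.png

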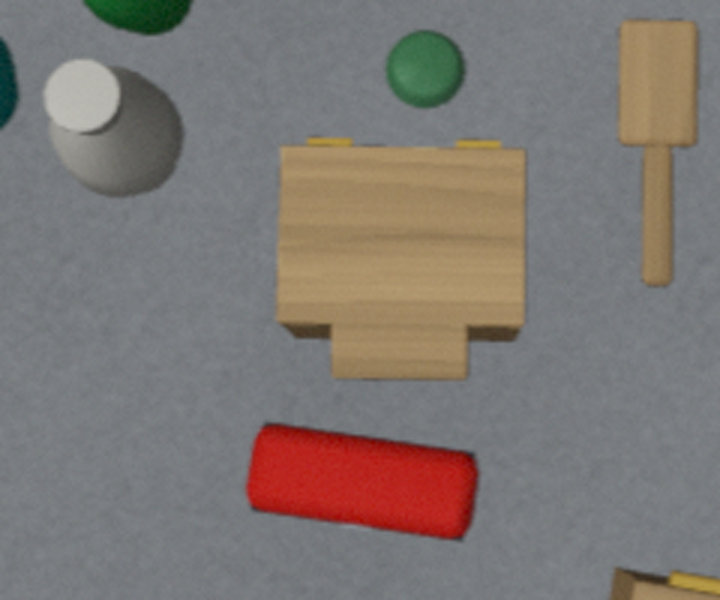

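The crop confirms it: lid corners at crop (281,147), (525,150), (524,326), (278,322), tab front edge from (333,378) to (467,378). The case is just in front, with its right end at (470,497) and left end at (258,468).

```bash
python3 - <<'E'
from h import *
c=read_camera('top')
P=[ray(c,(u/3+160,v/3+130),.098)*1000 for u,v in((281,147),(525,150),(524,326),(278,322),(333,378),(467,378))]
P=np.array(P)[:,:2]; print(P.round(0).tolist())
print('w',np.linalg.norm(P[0]-P[1]),np.linalg.norm(P[3]-P[2]),'d',np.linalg.norm(P[0]-P[3]))
d=P[0]-P[1]+P[3]-P[2]; yaw=np.arctan2(-d[0],d[1]); print('yaw',yaw)
ctr=P[:4].mean(0); print('ctr',ctr)
R=np.array([[np.cos(yaw),-np.sin(yaw)],[np.sin(yaw),np.cos(yaw)]])
for n,p in(('case',(456.7,46.6)),('vase',(697,214)),('brush',(696,-166)),('peb',(760,2)),('tabfront',P[4:].mean(0))): print(n,R.T@(np.array(p)-ctr))
E
```

```text
[[678.0, 96.0], [676.0, -66.0], [558.0, -65.0], [560.0, 96.0], [523.0, 60.0], [523.0, -28.0]]
w 162.83328764768663 161.62895069970872 d 117.61141093662727
yaw -0.012958173265930704
ctr [617.95957294  15.24888055]
case [-161.65227611   29.25891632]
vase [ 76.45841178 199.75862399]
brush [  80.38246377 -180.22243056]
peb [142.20017841 -11.40723528]
tabfront [-94.56226168  -0.41894301]
```

>>> {"api": "servo_tool", "payload": {
  "deltas": [
    {"dx": 15, "dy": -40, "rz": -0.09, "fingers": 0.5},
    {"dx": 15, "dy": -40, "rz": -0.09},
    {"dx": 15, "dy": -40, "rz": -0.09},
    {"dx": 15, "dy": -40, "rz": -0.09},
    {"dx": 15, "dy": -40, "rz": -0.09},
    {"dx": 15, "dy": -40, "rz": -0.09},
    {"dx": 15, "dy": -40, "rz": -0.09},
    {"dx": 15, "dy": -40, "rz": -0.09}
  ]
}}

```text
invalid input at $.deltas[0]: expected keys dx, dy, dz, rx, ry, rz, fingers
```

>>> {"api": "servo_tool", "payload": {
  "deltas": [
    {"dx": 14, "dy": -40, "rz": -0.09},
    {"dx": 14, "dy": -40, "rz": -0.09},
    {"dx": 14, "dy": -40, "rz": -0.09},
    {"dx": 14, "dy": -40, "rz": -0.09},
    {"dx": 14, "dy": -40, "rz": -0.09},
    {"dx": 14, "dy": -40, "rz": -0.09},
    {"dx": 14, "dy": -38, "rz": -0.06},
    {}
  ]
}}

```text
invalid input at $.deltas[0]: expected keys dx, dy, dz, rx, ry, rz, fingers
```

All keys are needed in every row.

>>> {"api": "servo_tool", "payload": {
  "deltas": [
    {"dx": 15, "dy": -40, "dz": 0, "rx": 0, "ry": 0, "rz": -0.09, "fingers": 0.5},
    {"dx": 15, "dy": -40, "dz": 0, "rx": 0, "ry": 0, "rz": -0.09, "fingers": 0.5},
    {"dx": 15, "dy": -40, "dz": 0, "rx": 0, "ry": 0, "rz": -0.09, "fingers": 0.5},
    {"dx": 15, "dy": -40, "dz": 0, "rx": 0, "ry": 0, "rz": -0.09, "fingers": 0.5},
    {"dx": 15, "dy": -40, "dz": 0, "rx": 0, "ry": 0, "rz": -0.09, "fingers": 0.5},
    {"dx": 15, "dy": -40, "dz": 0, "rx": 0, "ry": 0, "rz": -0.09, "fingers": 0.5},
    {"dx": 15, "dy": -40, "dz": 0, "rx": 0, "ry": 0, "rz": -0.09, "fingers": 0.5},
    {"dx": 15, "dy": -40, "dz": 0, "rx": 0, "ry": 0, "rz": -0.09, "fingers": 0.5}
  ]
}}

```text
clock: 1.8
tcp_pos: [0.3419, 0.209, 0.3042]
orientation: [0.0, 0.531, 0.847, 0.0]
wrist_force: [1.8, 0.1, -0.1]
finger_gap: 0.0214
```

>>> {"api": "servo_tool", "payload": {
  "deltas": [
    {"dx": 14, "dy": -40, "dz": 0, "rx": 0, "ry": 0, "rz": -0.1, "fingers": 0.5},
    {"dx": 14, "dy": -40, "dz": 0, "rx": 0, "ry": 0, "rz": -0.1, "fingers": 0.5},
    {"dx": 14, "dy": -40, "dz": 0, "rx": 0, "ry": 0, "rz": -0.1, "fingers": 0.5},
    {"dx": 14, "dy": -40, "dz": 0, "rx": 0, "ry": 0, "rz": -0.1, "fingers": 0.5},
    {"dx": 14, "dy": -40, "dz": 0, "rx": 0, "ry": 0, "rz": -0.1, "fingers": 0.5},
    {"dx": 14, "dy": -40, "dz": 0, "rx": 0, "ry": 0, "rz": -0.1, "fingers": 0.5},
    {"dx": 14, "dy": -38, "dz": 0, "rx": 0, "ry": 0, "rz": 0, "fingers": 0.5},
    {"dx": 0, "dy": 0, "dz": 0, "rx": 0, "ry": 0, "rz": 0, "fingers": 0.5}
  ]
}}

```text
clock: 2.6
tcp_pos: [0.4415, -0.0715, 0.3039]
orientation: [0.001, 0.758, 0.652, 0.0]
wrist_force: [-0.4, 0.5, -0.5]
finger_gap: 0.0211
```

>>> {"api": "servo_tool", "payload": {
  "deltas": [
    {"dx": 0, "dy": 0, "dz": -45, "rx": 0, "ry": 0, "rz": 0, "fingers": 0.5},
    {"dx": 0, "dy": 0, "dz": -45, "rx": 0, "ry": 0, "rz": 0, "fingers": 0.5},
    {"dx": 0, "dy": 0, "dz": -45, "rx": 0, "ry": 0, "rz": 0, "fingers": 0.5},
    {"dx": 0, "dy": 0, "dz": -45, "rx": 0, "ry": 0, "rz": 0, "fingers": 0.5},
    {"dx": 0, "dy": 0, "dz": -15, "rx": 0, "ry": 0, "rz": 0, "fingers": 0.5},
    {"dx": 0, "dy": 0, "dz": -15, "rx": 0, "ry": 0, "rz": 0, "fingers": 0.5},
    {"dx": 0, "dy": 0, "dz": 0, "rx": 0, "ry": 0, "rz": 0, "fingers": 0.5}
  ]
}}

```text
clock: 3.3
tcp_pos: [0.438, -0.0663, 0.0922]
orientation: [-0.002, 0.756, 0.654, -0.001]
wrist_force: [-0.4, 0.8, -0.2]
finger_gap: 0.0215
```

```bash
python3 - <<'E'
from h import *
s=env.get_state(); print(s['tcp_pos'],s['wrist_force'],s['joint_pos'].round(2))
c=read_camera('scene'); v=c['img'][100:260,200:440]; save('s1.png',cv2.resize(v,None,fx=3,fy=3,interpolation=cv2.INTER_CUBIC))
E
```

```text
[ 0.43802644 -0.06633739  0.09220961] [-0.44888327  0.84342711 -0.16699508] [-0.33  0.25 -0.61  0.71  0.    1.38]
```

View pics/s1.png

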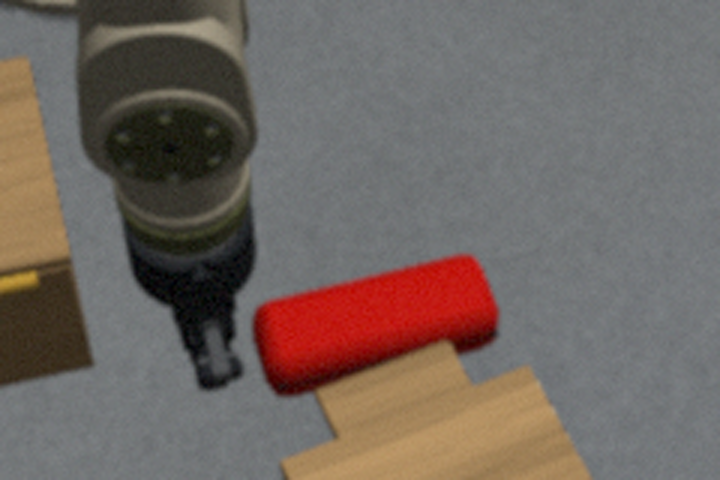

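The gripper stands right of the case's right end (crop (260,340)), fingers at (215,370), clear of everything. Pushing left along the case's axis.

>>> {"api": "servo_tool", "payload": {
  "deltas": [
    {"dx": 1, "dy": 8, "dz": 0, "rx": 0, "ry": 0, "rz": 0, "fingers": 0.5},
    {"dx": 2, "dy": 14, "dz": 0, "rx": 0, "ry": 0, "rz": 0, "fingers": 0.5},
    {"dx": 2, "dy": 14, "dz": 0, "rx": 0, "ry": 0, "rz": 0, "fingers": 0.5},
    {"dx": 2, "dy": 14, "dz": 0, "rx": 0, "ry": 0, "rz": 0, "fingers": 0.5},
    {"dx": 2, "dy": 14, "dz": 0, "rx": 0, "ry": 0, "rz": 0, "fingers": 0.5},
    {"dx": 2, "dy": 14, "dz": 0, "rx": 0, "ry": 0, "rz": 0, "fingers": 0.5},
    {"dx": 2, "dy": 14, "dz": 0, "rx": 0, "ry": 0, "rz": 0, "fingers": 0.5}
  ]
}}

```text
clock: 4.05
tcp_pos: [0.4535, 0.0256, 0.0953]
orientation: [0.001, 0.756, 0.654, 0.001]
wrist_force: [0.5, 0.2, -0.2]
finger_gap: 0.0218
```

```bash
cat > cs.py <<'E'
from h import *
s=env.get_state(); print(s['tcp_pos'].round(3),s['wrist_force'].round(1))
c=read_camera('top'); img=c['img']; m=(img[...,0]>110)&(img[...,1]<70)&(img[...,2]<70)
ct=max(cv2.findContours(m.astype(np.uint8),0,1)[0],key=cv2.contourArea)[:,0]
print(cv2.minAreaRect(np.array([ray(c,q,.023)[:2]*1000 for q in ct]).astype(np.float32)))
E
python3 cs.py
```

```text
[0.454 0.026 0.095] [ 0.5  0.2 -0.2]
((476.69293212890625, 182.64486694335938), (27.336091995239258, 59.967681884765625), 79.21752166748047)
```

>>> {"api": "servo_tool", "payload": {
  "deltas": [
    {"dx": 2, "dy": 14, "dz": 0, "rx": 0, "ry": 0, "rz": 0, "fingers": 0.5},
    {"dx": 2, "dy": 14, "dz": 0, "rx": 0, "ry": 0, "rz": 0, "fingers": 0.5},
    {"dx": 2, "dy": 14, "dz": 0, "rx": 0, "ry": 0, "rz": 0, "fingers": 0.5},
    {"dx": 2, "dy": 14, "dz": 0, "rx": 0, "ry": 0, "rz": 0, "fingers": 0.5},
    {"dx": 2, "dy": 14, "dz": 0, "rx": 0, "ry": 0, "rz": 0, "fingers": 0.5},
    {"dx": 2, "dy": 14, "dz": 0, "rx": 0, "ry": 0, "rz": 0, "fingers": 0.5},
    {"dx": 1, "dy": 6, "dz": 0, "rx": 0, "ry": 0, "rz": 0, "fingers": 0.5},
    {"dx": 0, "dy": -10, "dz": 0, "rx": 0, "ry": 0, "rz": 0, "fingers": 0.5}
  ]
}}

```text
clock: 4.9
tcp_pos: [0.4661, 0.1058, 0.0944]
orientation: [0.0, 0.755, 0.655, 0.001]
wrist_force: [0.7, -0.3, -0.8]
finger_gap: 0.0211
```

>>> {"api": "servo_tool", "payload": {
  "deltas": [
    {"dx": -10, "dy": -40, "dz": 0, "rx": 0, "ry": 0, "rz": 0, "fingers": 0.5},
    {"dx": -20, "dy": -40, "dz": 10, "rx": 0, "ry": 0, "rz": 0, "fingers": 1},
    {"dx": -25, "dy": -20, "dz": 20, "rx": 0, "ry": 0, "rz": 0.1, "fingers": 1},
    {"dx": -30, "dy": 0, "dz": 20, "rx": 0, "ry": -0.14, "rz": 0, "fingers": 1},
    {"dx": -30, "dy": 0, "dz": 10, "rx": 0, "ry": -0.14, "rz": 0, "fingers": 1},
    {"dx": -10, "dy": 0, "dz": 10, "rx": 0, "ry": -0.14, "rz": 0, "fingers": 1},
    {"dx": 0, "dy": 0, "dz": 0, "rx": 0, "ry": 0, "rz": 0, "fingers": 1}
  ]
}}

```text
clock: 5.6
tcp_pos: [0.3468, 0.0018, 0.1736]
orientation: [0.153, 0.706, 0.674, 0.155]
wrist_force: [-0.1, -0.0, -0.2]
finger_gap: 0.0001
```

```bash
python3 cs.py; python3 -c "
from h import *
s=env.get_state();print(s['joint_pos'].round(2),s['orientation'])"
```

```text
[0.347 0.002 0.174] [-0.1 -0.  -0.2]
((479.67413330078125, 209.45285034179688), (157.1377410888672, 60.87432861328125), 81.92752075195312)
[-0.31 -0.34 -1.02  0.47  0.12  1.33] [0.14868163 0.70670983 0.67467647 0.15253407]
```

```bash
cat > fk.py <<'E'
import numpy as np
from scipy.optimize import least_squares
D=[((0.3140,0.0450,1.3036),(.2215,.5302,.3030)),((.25,-.61,.71),(.4380,-.0663,.0922)),((-.34,-1.02,.47),None)]
E
python3 - <<'E'
from h import *
s=env.get_state(); print(s['joint_pos'].round(4).tolist(),s['tcp_pos'])
c=read_camera('scene')
for z in(.006,.013,.019,.026): print(z,proj(c,(.438,-.066,z)).round(0))
E
```

```text
[-0.3116, -0.3379, -1.0247, 0.4719, 0.1238, 1.3315] [0.3441439  0.00272482 0.17005684]
0.006 [269. 225.]
0.013 [269. 223.]
0.019 [269. 221.]
0.026 [268. 220.]
```

>>> {"api": "servo_tool", "payload": {
  "deltas": [
    {"dx": 20, "dy": 0, "dz": 10, "rx": 0, "ry": -0.14, "rz": 0.05, "fingers": 1},
    {"dx": 20, "dy": 0, "dz": 10, "rx": 0, "ry": -0.14, "rz": 0.05, "fingers": 1},
    {"dx": 20, "dy": 0, "dz": 10, "rx": 0, "ry": -0.14, "rz": 0.05, "fingers": 1},
    {"dx": 0, "dy": 0, "dz": 0, "rx": 0, "ry": -0.14, "rz": 0, "fingers": 1},
    {"dx": 0, "dy": 0, "dz": 0, "rx": 0, "ry": 0, "rz": 0, "fingers": 1}
  ]
}}

```text
clock: 6.2
tcp_pos: [0.449, -0.0123, 0.2733]
orientation: [0.281, 0.595, 0.68, 0.322]
wrist_force: [-0.0, -0.6, -0.1]
finger_gap: -0.0001
```

```bash
python3 - <<'E'
from h import *
from scipy.spatial.transform import Rotation as R
s=env.get_state(); print(s['joint_pos'].round(4).tolist(),s['tcp_pos'],s['orientation'])
print(R.from_quat(s['orientation'],scalar_first=True).as_matrix().round(2))
E
```

```text
[-0.423, -0.3947, -1.0253, 0.1376, 0.4213, 1.1956] [ 0.44901372 -0.01231615  0.27332317] [0.28129964 0.59520778 0.68027482 0.32221792]
[[-0.13  0.63  0.77]
 [ 0.99  0.08  0.1 ]
 [ 0.    0.77 -0.63]]
```

```bash
cat > fk.py <<'E'
import numpy as np
from scipy.optimize import least_squares
from scipy.spatial.transform import Rotation as R
D=[((1.03538,.31400,.04498,1.30358,0,1.43122),(.22151,.53022,.30301),None),
((-.33,.25,-.61,.71,0,1.38),(.43803,-.06634,.09221),None),
((-.3116,-.3379,-1.0247,.4719,.1238,1.3315),(.34414,.00272,.17006),None),
((-.423,-.3947,-1.0253,.1376,.4213,1.1956),(.44901,-.01232,.27332),(.77,.1,-.63))]
def fk(q,p,sg=1):
    h,L2,L3,o,L6,lat,x0=p
    f=q[1]-q[2]
    # plane coords (r,z); forearm frame rotated down by f ; wrist tool dir down by phi
    r=x0+L2*np.sin(q[1])+L3*np.cos(f)-o*np.sin(f)
    z=h+L2*np.cos(q[1])-L3*np.sin(f)-o*np.cos(f)
    ph=f+q[3]; c5,s5=np.cos(q[4]),sg*np.sin(q[4])
    d=np.array([np.cos(ph)*c5,s5,-np.sin(ph)*c5])
    P=np.array([r,lat,z])+L6*d
    Rz=R.from_euler('z',q[0]).as_matrix()
    return Rz@P,Rz@d
def fit(D=D,sg=1):
    W=[(.1 if i==1 else 1) for i in range(len(D))]
    return least_squares(lambda p:np.concatenate([w*(fk(q,p,sg)[0]-np.array(t)) for w,(q,t,_) in zip(W,D)]+[.02*(p-P0)]),P0)
P0=np.array([.2,.35,.35,.05,.25,.08,0])
if __name__=='__main__':
    for sg in(1,-1):
        s=fit(sg=sg); print(sg,s.x.round(3),[ (fk(q,s.x,sg)[0]-t).round(3).tolist() for q,t,_ in D], fk(D[3][0],s.x,sg)[1])
E
python3 fk.py
```

```text
1 [0.473 0.343 0.457 0.102 0.275 0.072 0.051] [[0.007, -0.004, 0.001], [-0.078, 0.019, 0.025], [0.007, -0.005, 0.008], [-0.002, 0.013, -0.01]] [ 0.76630623  0.1035026  -0.63408357]
-1 [ 0.967 -0.083  0.505  0.465 -0.005  0.119  0.231] [[-0.034, 0.019, 0.008], [-0.222, 0.119, 0.114], [0.027, 0.004, 0.044], [-0.041, -0.038, -0.053]] [ 0.43056238 -0.64230372 -0.63408357]
```

```bash
python3 - <<'E'
s=open('fk.py').read()
s=s.replace("lat,x0=p","lat,x0,o2=p").replace("L2*np.sin(q[1])+","L2*np.sin(q[1])+o2*np.cos(q[1])+").replace("h+L2*np.cos(q[1])","h+L2*np.cos(q[1])-o2*np.sin(q[1])").replace(".08,0])",".08,0,0])").replace("[.02*(p-P0)]","[.001*(p-P0)]").replace(".1 if i==1 else 1",".5 if i==1 else 1")
open('fk.py','w').write(s)
E
python3 fk.py
```

```text
1 [ 0.269  0.42   0.434 -0.035  0.275  0.072 -0.014  0.029] [[0.007, -0.003, 0.001], [-0.01, -0.004, -0.004], [0.012, -0.006, 0.007], [-0.006, 0.016, -0.007]] [ 0.76630623  0.1035026  -0.63408357]
-1 [ 0.331  0.14   0.508  0.002 -0.025  0.113 -0.104  0.151] [[-0.027, 0.019, 0.003], [-0.017, 0.042, -0.024], [0.046, -0.006, 0.043], [-0.058, -0.028, -0.04]] [ 0.43056238 -0.64230372 -0.63408357]
```

```bash
python3 - <<'E'
s=open('fk.py').read()
s=s.replace("x0,o2=p","x0,o2,L5=p").replace("+L6*d","+L6*d+L5*np.array([np.cos(ph),0,-np.sin(ph)])").replace(".08,0,0])",".08,0,0,0.05])")
open('fk.py','w').write(s)
E
python3 fk.py
cat > plan.py <<'E'
from fk import *
s=fit(); p=s.x
def ik(tcp,d):
    lo=np.array([-2.76,-.86,-1.03,-2.2,-1.47]); hi=np.array([2.76,1.69,1.26,2.34,1.5])
    b=None
    for q0 in((-.3,.2,-.6,.3,.3),(-.3,.9,.5,0,.3),(-.3,.6,.0,.9,.3)):
        f=lambda q:np.concatenate([fk(q,p)[0]-tcp,.3*(fk(q,p)[1]-d)])
        r=least_squares(f,q0,bounds=(lo,hi))
        if b is None or r.cost<b.cost:b=r
    return b
H=np.array([.678,.013,.09]); 
for a in(.35,.5,.65,.8):
  d=np.array([np.cos(a),0,-np.sin(a)])
  for th in(0,.3,.7,1.1,1.6,1.8):
    t=H+.133*np.array([-np.cos(th),0,np.sin(th)])+.013*np.array([-np.sin(th),0,-np.cos(th)])
    if th==0: t[2]-=.01+.025*np.tan(a)
    tcp=t-.073*d; r=ik(tcp,d); print(a,th,tcp.round(3),'err',round(np.sqrt(2*r.cost),3),r.x.round(2))
E
python3 plan.py
```

```text
1 [ 0.238  0.515  0.413 -0.054  0.228  0.08  -0.004  0.002  0.139] [[0.0, -0.0, -0.0], [0.0, 0.001, 0.0], [-0.0, -0.0, -0.0], [-0.0, 0.0, 0.0]] [ 0.76630623  0.1035026  -0.63408357]
-1 [ 0.207  0.524  0.426 -0.072 -0.216  0.082 -0.062  0.042  0.561] [[-0.002, 0.0, 0.001], [0.006, 0.001, -0.009], [-0.009, 0.003, 0.013], [0.007, -0.006, -0.012]] [ 0.43056238 -0.64230372 -0.63408357]
0.35 0 [0.476 0.013 0.083] err 0.153 [-0.2   0.2  -1.03 -0.48  0.18]
0.35 0.3 [0.479 0.013 0.142] err 0.133 [-0.21  0.   -1.03 -0.33  0.19]
0.35 0.7 [0.499 0.013 0.191] err 0.103 [-0.2  -0.07 -1.03 -0.33  0.18]
0.35 1.1 [0.538 0.013 0.228] err 0.069 [-0.18 -0.05 -1.03 -0.45  0.17]
0.35 1.6 [0.6   0.013 0.248] err 0.025 [-0.17  0.09 -1.03 -0.7   0.15]
0.35 1.8 [0.627 0.013 0.248] err 0.009 [-0.16  0.16 -1.03 -0.82  0.15]
0.5 0 [0.481 0.013 0.088] err 0.115 [-0.19  0.16 -1.03 -0.38  0.16]
0.5 0.3 [0.483 0.013 0.152] err 0.092 [-0.2  -0.03 -1.03 -0.25  0.17]
0.5 0.7 [0.504 0.013 0.201] err 0.062 [-0.2  -0.1  -1.03 -0.26  0.17]
0.5 1.1 [0.542 0.013 0.238] err 0.028 [-0.19 -0.09 -1.03 -0.36  0.16]
0.5 1.6 [0.605
[... 248 characters left out ...]
 -0.18  0.15]
0.65 0.7 [0.51  0.013 0.21 ] err 0.021 [-0.2  -0.12 -1.03 -0.19  0.15]
0.65 1.1 [0.548 0.013 0.247] err 0.0 [-0.18 -0.11 -0.98 -0.21  0.15]
0.65 1.6 [0.611 0.013 0.268] err 0.0 [-0.16 -0.02 -0.83 -0.16  0.12]
0.65 1.8 [0.637 0.013 0.267] err 0.0 [-0.15  0.04 -0.78 -0.16  0.12]
0.8 0 [0.494 0.013 0.094] err 0.037 [-0.18  0.13 -1.03 -0.25  0.12]
0.8 0.3 [0.496 0.013 0.169] err 0.01 [-0.2  -0.06 -1.03 -0.13  0.13]
0.8 0.7 [0.517 0.013 0.218] err 0.0 [-0.19 -0.12 -0.95 -0.02  0.13]
0.8 1.1 [0.555 0.013 0.255] err 0.0 [-0.17 -0.1  -0.82  0.09  0.12]
0.8 1.6 [0.618 0.013 0.276] err 0.0 [-0.15  0.   -0.67  0.14  0.1 ]
0.8 1.8 [0.645 0.013 0.275] err 0.0 [-0.14  0.05 -0.62  0.14  0.1 ]
```

```bash
cat >> plan.py <<'E'
E
python3 - <<'E'
import io,contextlib
with contextlib.redirect_stdout(io.StringIO()):
    from plan import *
for psi in(-.9,-.6,-.3,0,.3):
  for a in(.5,.6,.7,.8,.9,1.0):
    d=np.array([np.cos(a)*np.cos(psi),np.cos(a)*np.sin(psi),-np.sin(a)])
    t=np.array([.546,.013,.09-.013/np.cos(a)-.023*np.tan(a)-.006])
    r=ik(t-.073*d,d); print(psi,a,'tip',t.round(3),'tcp',(t-.073*d).round(3),'err',round(np.sqrt(2*r.cost),3),r.x.round(2))
E
```

```text
-0.9 0.5 tip [0.546 0.013 0.057] tcp [0.506 0.063 0.092] err 0.0 [ 0.34  0.42 -0.9  -0.29 -0.98]
-0.9 0.6 tip [0.546 0.013 0.053] tcp [0.509 0.06  0.094] err 0.0 [ 0.31  0.37 -0.86 -0.14 -0.88]
-0.9 0.7 tip [0.546 0.013 0.048] tcp [0.511 0.057 0.095] err 0.0 [ 0.27  0.33 -0.83 -0.02 -0.78]
-0.9 0.8 tip [0.546 0.013 0.042] tcp [0.514 0.053 0.094] err 0.0 [ 0.23  0.31 -0.79  0.08 -0.68]
-0.9 0.9 tip [0.546 0.013 0.034] tcp [0.518 0.049 0.091] err 0.0 [ 0.18  0.3  -0.75  0.17 -0.58]
-0.9 1.0 tip [0.546 0.013 0.024] tcp [0.521 0.044 0.086] err 0.0 [ 0.13  0.3  -0.71  0.25 -0.48]
-0.6 0.5 tip [0.546 0.013 0.057] tcp [0.493 0.049 0.092] err 0.038 [ 0.28  0.37 -1.03 -0.56 -0.78]
-0.6 0.6 tip [0.546 0.013 0.053] tcp [0.496 0.047 0.094] err 0.023 [ 0.23  0.31 -1.03 -0.47 -0.68]
-0.6 0.7 tip [0.546 0.013 0.048] tcp [0.5   0.045 0.095] err 0.008 [ 0.18  0.26 -1.03 -0.4  -0.57]
-0.6 0.8 tip [0.546 0.013 0.042] tcp [0.504 0.042 0.094] err 0.0 [ 0.14  0.23 -0.99 -0.27 -0.49]
-0.6 0.9 tip [0.546 0.013 0.034] tcp [0.509 0.039 0.091] err 0.0 [ 0.1   0.21 -0.92 -0.12 -0.41]
-0.6 1.0 tip [0.546 0.013 0
[... 1134 characters left out ...]
  0.11]
0 1.0 tip [0.546 0.013 0.024] tcp [0.507 0.013 0.086] err 0.0 [-0.18  0.16 -0.98 -0.13  0.09]
0.3 0.5 tip [0.546 0.013 0.057] tcp [ 0.485 -0.006  0.092] err 0.082 [-0.53  0.23 -1.03 -0.29  0.75]
0.3 0.6 tip [0.546 0.013 0.053] tcp [ 0.488 -0.005  0.094] err 0.062 [-0.47  0.19 -1.03 -0.26  0.63]
0.3 0.7 tip [0.546 0.013 0.048] tcp [ 0.493 -0.003  0.095] err 0.041 [-0.41  0.17 -1.03 -0.23  0.53]
0.3 0.8 tip [0.546 0.013 0.042] tcp [ 0.497 -0.002  0.094] err 0.019 [-0.37  0.15 -1.03 -0.21  0.45]
0.3 0.9 tip [0.546 0.013 0.034] tcp [ 0.503 -0.     0.091] err 0.0 [-0.33  0.15 -1.02 -0.17  0.38]
0.3 1.0 tip [0.546 0.013 0.024] tcp [0.508 0.001 0.086] err 0.0 [-0.29  0.17 -0.94 -0.03  0.31]
```

```bash
cat > go.py <<'E'
import io,contextlib,sys,json
with contextlib.redirect_stdout(io.StringIO()):
    from plan import *
from h import *
L=.073
def pose(tip,psi,a):
    d=np.array([np.cos(a)*np.cos(psi),np.cos(a)*np.sin(psi),-np.sin(a)])
    u=np.array([np.sin(a)*np.cos(psi),np.sin(a)*np.sin(psi),np.cos(a)])
    return np.array(tip)-L*d,R.from_matrix(np.c_[np.cross(u,d),u,d])
def on_lid(th,s,y,off=.015):
    return np.array([.678-s*np.cos(th)-off*np.sin(th), y, .09+s*np.sin(th)-off*np.cos(th)])
def show(name,tip,psi,a,prev=None):
    t,r=pose(tip,psi,a); e=ik(t,r.as_matrix()[:,2])
    if prev is None:
        s=env.get_state(); prev=(s['tcp_pos'],R.from_quat(s['orientation'],scalar_first=True))
    dv=(t-prev[0])*1000; rv=(r*prev[1].inv()).as_rotvec()
    print(name,'tcp',t.round(3),'err',round(np.sqrt(2*e.cost),3),e.x.round(2),'| dpos',dv.round(0),'rot',rv.round(2))
    return t,r
E
cat > p1.py <<'E'
from go import *
p=show('high',(.47,.03,.20),-.8,.6)
p=show('pre',(.508,.028,.052),-.8,.5,p)
p=show('in',(.542,.028,.052),-.8,.5,p)
for th,s,y,psi,a in((.1,.136,.028,-.8,.5),(.3,.134,.028,-.75,.5),(.5,.132,.027,-.65,.6),(.8,.13,.025,-.5,.7),(1.1,.13,.02,-.3,.75),(1.4,.13,.017,-.1,.8),(1.75,.13,.015,0,.8)):
    p=show(th,on_lid(th,s,y),psi,a,p)
E
python3 p1.py
```

```text
high tcp [0.428 0.073 0.241] err 0.0 [ 0.39 -0.07 -0.87  0.27 -0.87] | dpos [-21.  86. -32.] rot [-0.03 -0.08 -0.93]
pre tcp [0.463 0.074 0.087] err 0.003 [ 0.39  0.39 -1.03 -0.44 -0.95] | dpos [  35.    1. -154.] rot [-0.07 -0.07  0.  ]
in tcp [0.497 0.074 0.087] err 0.0 [ 0.35  0.42 -0.99 -0.48 -0.93] | dpos [34.  0.  0.] rot [0. 0. 0.]
0.1 tcp [0.497 0.074 0.124] err 0.0 [ 0.35  0.32 -0.97 -0.35 -0.93] | dpos [-1.  0. 37.] rot [0. 0. 0.]
0.3 tcp [0.499 0.072 0.15 ] err 0.0 [ 0.34  0.25 -0.99 -0.37 -0.89] | dpos [ 2. -2. 27.] rot [0.   0.   0.05]
0.5 tcp [0.507 0.063 0.181] err 0.0 [ 0.26  0.11 -0.96 -0.23 -0.71] | dpos [ 8. -8. 31.] rot [0.06 0.08 0.1 ]
0.8 tcp [0.528 0.052 0.22 ] err 0.0 [ 0.14 -0.01 -0.9  -0.07 -0.48] | dpos [ 21. -12.  38.] rot [0.05 0.08 0.15]
1.1 tcp [0.555 0.036 0.249] err 0.0 [ 0.01 -0.06 -0.84 -0.   -0.23] | dpos [ 27. -16.  29.] rot [0.02 0.05 0.2 ]
1.4 tcp [0.591 0.022 0.268] err 0.0 [-0.1  -0.04 -0.73  0.11 -0.  ] | dpos [ 36. -14.  19.] rot [0.01 0.05 0.2 ]
1.75 tcp [0.636 0.015 0.273] err 0.0 [-0.14  0.04 -0.64  0.13  0.1 ] | dpos [45. -7.  5.] rot [0.  0.  0.1]
```

>>> {"api": "servo_tool", "payload": {
  "deltas": [
    {"dx": -3, "dy": 11, "dz": -4, "rx": 0, "ry": -0.01, "rz": -0.12, "fingers": 1},
    {"dx": -3, "dy": 11, "dz": -4, "rx": 0, "ry": -0.01, "rz": -0.12, "fingers": 1},
    {"dx": -3, "dy": 11, "dz": -4, "rx": 0, "ry": -0.01, "rz": -0.12, "fingers": 1},
    {"dx": -3, "dy": 11, "dz": -4, "rx": 0, "ry": -0.01, "rz": -0.12, "fingers": 1},
    {"dx": -3, "dy": 11, "dz": -4, "rx": 0, "ry": -0.01, "rz": -0.12, "fingers": 1},
    {"dx": -3, "dy": 11, "dz": -4, "rx": 0, "ry": -0.01, "rz": -0.12, "fingers": 1},
    {"dx": -3, "dy": 11, "dz": -4, "rx": 0, "ry": -0.01, "rz": -0.12, "fingers": 1},
    {"dx": 0, "dy": 9, "dz": -4, "rx": 0, "ry": -0.01, "rz": -0.12, "fingers": 1}
  ]
}}

```text
clock: 7.0
tcp_pos: [0.4359, 0.0748, 0.2577]
orientation: [0.414, 0.834, 0.321, 0.171]
wrist_force: [0.6, 0.1, -0.7]
finger_gap: -0.0
```

>>> {"api": "servo_tool", "payload": {
  "deltas": [
    {"dx": 0, "dy": 0, "dz": 0, "rx": 0, "ry": 0, "rz": 0, "fingers": 1}
  ]
}}

```text
clock: 7.1
tcp_pos: [0.438, 0.0759, 0.2572]
orientation: [0.413, 0.834, 0.324, 0.17]
wrist_force: [1.2, 1.3, -0.7]
finger_gap: -0.0
```

```bash
sed -i 's/(.47,.03,.20),-.8,.6/(.49,.028,.12),-.85,.5/;s/-\.8,\.5/-.85,.5/g' p1.py; python3 p1.py | head -3; python3 -c "
from h import *
print(env.get_state()['joint_pos'].round(2))"
```

```text
high tcp [0.448 0.076 0.155] err 0.0 [ 0.42  0.2  -0.96 -0.09 -0.99] | dpos [  10.    0. -102.] rot [-0.12 -0.09 -0.03]
pre tcp [0.466 0.076 0.087] err 0.0 [ 0.4   0.4  -0.99 -0.34 -0.98] | dpos [ 18.   0. -68.] rot [0. 0. 0.]
in tcp [0.5   0.076 0.087] err 0.0 [ 0.37  0.43 -0.93 -0.36 -0.97] | dpos [34.  0.  0.] rot [0. 0. 0.]
[ 0.37 -0.08 -0.8   0.37 -0.83  2.56]
```

>>> {"api": "servo_tool", "payload": {
  "deltas": [
    {"dx": 3, "dy": 0, "dz": -25, "rx": -0.03, "ry": -0.02, "rz": -0.01, "fingers": 1},
    {"dx": 3, "dy": 0, "dz": -25, "rx": -0.03, "ry": -0.02, "rz": -0.01, "fingers": 1},
    {"dx": 3, "dy": 0, "dz": -26, "rx": -0.03, "ry": -0.02, "rz": -0.01, "fingers": 1},
    {"dx": 3, "dy": 0, "dz": -26, "rx": -0.03, "ry": -0.02, "rz": 0, "fingers": 1},
    {"dx": 5, "dy": 0, "dz": -20, "rx": 0, "ry": 0, "rz": 0, "fingers": 1},
    {"dx": 5, "dy": 0, "dz": -20, "rx": 0, "ry": 0, "rz": 0, "fingers": 1},
    {"dx": 5, "dy": 0, "dz": -26, "rx": 0, "ry": 0, "rz": 0, "fingers": 1},
    {"dx": 0, "dy": 0, "dz": 0, "rx": 0, "ry": 0, "rz": 0, "fingers": 1}
  ]
}}

```text
clock: 7.9
tcp_pos: [0.4629, 0.0726, 0.0891]
orientation: [0.477, 0.805, 0.304, 0.178]
wrist_force: [-1.1, -0.5, -0.6]
finger_gap: -0.0003
```

```bash
python3 p1.py | head -3; python3 - <<'E'
from h import *
c=read_camera('scene'); v=c['img'][130:290,240:480]; save('s2.png',cv2.resize(v,None,fx=3,fy=3,interpolation=cv2.INTER_CUBIC))
E
```

```text
high tcp [0.448 0.076 0.155] err 0.0 [ 0.42  0.2  -0.96 -0.09 -0.99] | dpos [-15.   4.  66.] rot [ 0. -0.  0.]
pre tcp [0.466 0.076 0.087] err 0.0 [ 0.4   0.4  -0.99 -0.34 -0.98] | dpos [ 18.   0. -68.] rot [0. 0. 0.]
in tcp [0.5   0.076 0.087] err 0.0 [ 0.37  0.43 -0.93 -0.36 -0.97] | dpos [34.  0.  0.] rot [0. 0. 0.]
```

View pics/s2.png

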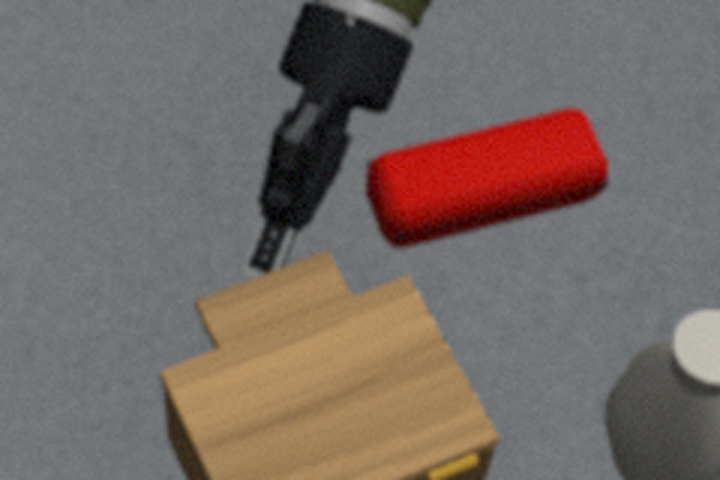

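The fingertip (crop (262,266)) is just in front of and below the tab's front edge ((200,298)–(330,253)), and the case (490,175) is clear of the gripper. Sliding under the tab.

>>> {"api": "servo_tool", "payload": {
  "deltas": [
    {"dx": 12, "dy": 1, "dz": -2, "rx": 0, "ry": 0, "rz": 0, "fingers": 1},
    {"dx": 12, "dy": 1, "dz": 0, "rx": 0, "ry": 0, "rz": 0, "fingers": 1},
    {"dx": 12, "dy": 1, "dz": 0, "rx": 0, "ry": 0, "rz": 0, "fingers": 1},
    {"dx": 0, "dy": 0, "dz": 0, "rx": 0, "ry": 0, "rz": 0, "fingers": 1}
  ]
}}

```text
clock: 8.35
tcp_pos: [0.4952, 0.0749, 0.091]
orientation: [0.481, 0.804, 0.303, 0.177]
wrist_force: [-35.9, 6.6, 17.0]
finger_gap: 0.0001
```

>>> {"api": "servo_tool", "payload": {
  "deltas": [
    {"dx": 0, "dy": 0, "dz": 8, "rx": 0, "ry": 0, "rz": 0, "fingers": 1},
    {"dx": 0, "dy": 0, "dz": 8, "rx": 0, "ry": 0, "rz": 0, "fingers": 1},
    {"dx": 0, "dy": 0, "dz": 8, "rx": 0, "ry": 0, "rz": 0, "fingers": 1},
    {"dx": 0, "dy": 0, "dz": 8, "rx": 0, "ry": 0, "rz": 0, "fingers": 1},
    {"dx": 0, "dy": 0, "dz": 0, "rx": 0, "ry": 0, "rz": 0, "fingers": 1}
  ]
}}

```text
clock: 8.85
tcp_pos: [0.4986, 0.0753, 0.1238]
orientation: [0.479, 0.805, 0.301, 0.18]
wrist_force: [-15.6, -3.4, 2.9]
finger_gap: -0.0002
```

```bash
sed -i '/high/d;/pre/d;/.in.,/d;s/^for/p=None\nfor/' p1.py; python3 p1.py; python3 - <<'E'
from h import *
c=read_camera('scene'); v=c['img'][130:290,240:480]; save('s3.png',cv2.resize(v,None,fx=3,fy=3,interpolation=cv2.INTER_CUBIC))
E
```

```text
0.1 tcp [0.499 0.076 0.124] err 0.0 [ 0.37  0.33 -0.91 -0.24 -0.97] | dpos [ 0.  1. -0.] rot [0. 0. 0.]
0.3 tcp [0.499 0.072 0.15 ] err 0.0 [ 0.34  0.25 -0.99 -0.37 -0.89] | dpos [-0. -4. 27.] rot [-0.   0.   0.1]
0.5 tcp [0.507 0.063 0.181] err 0.0 [ 0.26  0.11 -0.96 -0.23 -0.71] | dpos [ 8. -8. 31.] rot [0.06 0.08 0.1 ]
0.8 tcp [0.528 0.052 0.22 ] err 0.0 [ 0.14 -0.01 -0.9  -0.07 -0.48] | dpos [ 21. -12.  38.] rot [0.05 0.08 0.15]
1.1 tcp [0.555 0.036 0.249] err 0.0 [ 0.01 -0.06 -0.84 -0.   -0.23] | dpos [ 27. -16.  29.] rot [0.02 0.05 0.2 ]
1.4 tcp [0.591 0.022 0.268] err 0.0 [-0.1  -0.04 -0.73  0.11 -0.  ] | dpos [ 36. -14.  19.] rot [0.01 0.05 0.2 ]
1.75 tcp [0.636 0.015 0.273] err 0.0 [-0.14  0.04 -0.64  0.13  0.1 ] | dpos [45. -7.  5.] rot [0.  0.  0.1]
```

View pics/s3.png

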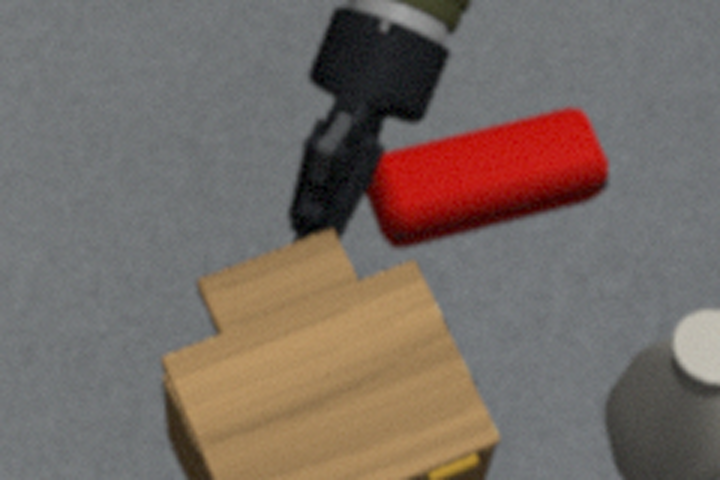

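The lid has risen a little on the finger (tab front edge moved up to about (335,230)). The force of about -16 N in x suggests the tip touches the box's front wall, so the fingers when shut are longer than 73 mm. I back off 5 mm in x and re-plan with 85 mm.

```bash
sed -i 's/^L=.073/L=.085/' go.py; sed -i 's/(.1,.136,.028,-.85,.5),//' p1.py; python3 p1.py
```

```text
0.3 tcp [0.491 0.079 0.156] err 0.0 [ 0.36  0.23 -0.98 -0.32 -0.9 ] | dpos [-7.  4. 33.] rot [0.  0.  0.1]
0.5 tcp [0.499 0.069 0.188] err 0.0 [ 0.28  0.08 -0.96 -0.19 -0.72] | dpos [ 8. -9. 32.] rot [0.06 0.08 0.1 ]
0.8 tcp [0.52  0.056 0.228] err 0.0 [ 0.16 -0.04 -0.9  -0.04 -0.49] | dpos [ 20. -13.  39.] rot [0.05 0.08 0.15]
1.1 tcp [0.546 0.038 0.257] err 0.0 [ 0.02 -0.09 -0.84  0.03 -0.23] | dpos [ 27. -18.  29.] rot [0.02 0.05 0.2 ]
1.4 tcp [0.582 0.023 0.277] err 0.0 [-0.1  -0.07 -0.73  0.13 -0.  ] | dpos [ 36. -15.  20.] rot [0.01 0.05 0.2 ]
1.75 tcp [0.627 0.015 0.282] err 0.0 [-0.14  0.01 -0.64  0.15  0.1 ] | dpos [45. -8.  5.] rot [0.  0.  0.1]
```

>>> {"api": "servo_tool", "payload": {
  "deltas": [
    {"dx": -6, "dy": 2, "dz": 7, "rx": 0, "ry": 0, "rz": 0.03, "fingers": 1},
    {"dx": -1, "dy": 2, "dz": 13, "rx": 0, "ry": 0, "rz": 0.03, "fingers": 1},
    {"dx": 0, "dy": 0, "dz": 13, "rx": 0, "ry": 0, "rz": 0.04, "fingers": 1},
    {"dx": 2, "dy": -3, "dz": 11, "rx": 0.02, "ry": 0.03, "rz": 0.03, "fingers": 1},
    {"dx": 3, "dy": -3, "dz": 11, "rx": 0.02, "ry": 0.03, "rz": 0.03, "fingers": 1},
    {"dx": 3, "dy": -3, "dz": 10, "rx": 0.02, "ry": 0.02, "rz": 0.04, "fingers": 1},
    {"dx": 0, "dy": 0, "dz": 0, "rx": 0, "ry": 0, "rz": 0, "fingers": 1}
  ]
}}

```text
clock: 9.6
tcp_pos: [0.5044, 0.0722, 0.1921]
orientation: [0.419, 0.792, 0.39, 0.211]
wrist_force: [0.4, 0.1, 0.1]
finger_gap: 0.0
```

```bash
sed -i 's/(.3,.134[^)]*),(.5[^)]*),//' p1.py; python3 p1.py; python3 - <<'E'
from h import *
c=read_camera('scene'); v=c['img'][110:290,240:480]; save('s4.png',cv2.resize(v,None,fx=3,fy=3,interpolation=cv2.INTER_CUBIC))
E
```

```text
0.8 tcp [0.52  0.056 0.228] err 0.0 [ 0.16 -0.04 -0.9  -0.04 -0.49] | dpos [ 15. -16.  35.] rot [0.05 0.09 0.15]
1.1 tcp [0.546 0.038 0.257] err 0.0 [ 0.02 -0.09 -0.84  0.03 -0.23] | dpos [ 27. -18.  29.] rot [0.02 0.05 0.2 ]
1.4 tcp [0.582 0.023 0.277] err 0.0 [-0.1  -0.07 -0.73  0.13 -0.  ] | dpos [ 36. -15.  20.] rot [0.01 0.05 0.2 ]
1.75 tcp [0.627 0.015 0.282] err 0.0 [-0.14  0.01 -0.64  0.15  0.1 ] | dpos [45. -8.  5.] rot [0.  0.  0.1]
```

View pics/s4.png

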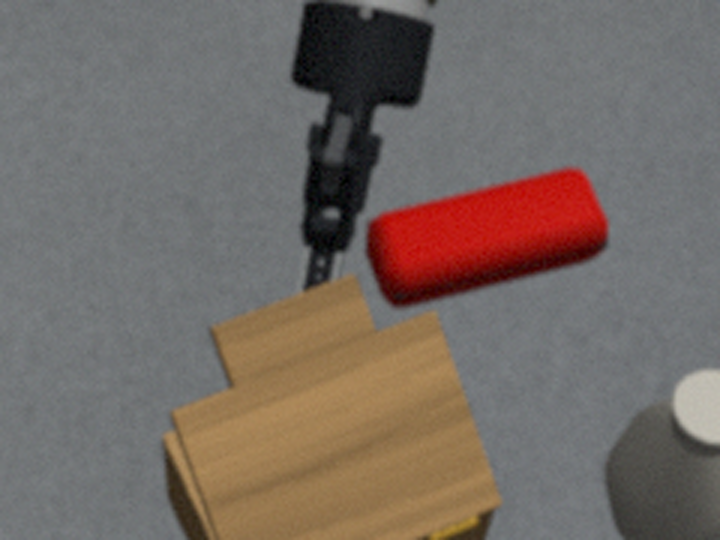

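The lid is up by roughly half a radian and rests on the finger (finger enters under the tab edge at (320,285)). Going on along the arc.

>>> {"api": "servo_tool", "payload": {
  "deltas": [
    {"dx": 5, "dy": -5, "dz": 12, "rx": 0.02, "ry": 0.03, "rz": 0.05, "fingers": 1},
    {"dx": 5, "dy": -5, "dz": 12, "rx": 0.02, "ry": 0.03, "rz": 0.05, "fingers": 1},
    {"dx": 6, "dy": -5, "dz": 11, "rx": 0.01, "ry": 0.03, "rz": 0.05, "fingers": 1},
    {"dx": 9, "dy": -6, "dz": 10, "rx": 0.01, "ry": 0.02, "rz": 0.07, "fingers": 1},
    {"dx": 9, "dy": -6, "dz": 10, "rx": 0.01, "ry": 0.02, "rz": 0.07, "fingers": 1},
    {"dx": 9, "dy": -6, "dz": 9, "rx": 0, "ry": 0.01, "rz": 0.06, "fingers": 1},
    {"dx": 0, "dy": 0, "dz": 0, "rx": 0, "ry": 0, "rz": 0, "fingers": 1}
  ]
}}

```text
clock: 10.35
tcp_pos: [0.5471, 0.0382, 0.2541]
orientation: [0.323, 0.738, 0.544, 0.233]
wrist_force: [0.3, -0.1, 0.8]
finger_gap: 0.0001
```

```bash
sed -i 's/(.8,.13,[^)]*),(1.1[^)]*),//' p1.py; python3 p1.py; python3 - <<'E'
from h import *
c=read_camera('scene'); v=c['img'][110:290,240:480]; save('s5.png',cv2.resize(v,None,fx=3,fy=3,interpolation=cv2.INTER_CUBIC))
E
```

```text
1.4 tcp [0.582 0.023 0.277] err 0.0 [-0.1  -0.07 -0.73  0.13 -0.  ] | dpos [ 35. -15.  22.] rot [0.02 0.05 0.2 ]
1.75 tcp [0.627 0.015 0.282] err 0.0 [-0.14  0.01 -0.64  0.15  0.1 ] | dpos [45. -8.  5.] rot [0.  0.  0.1]
```

View pics/s5.png

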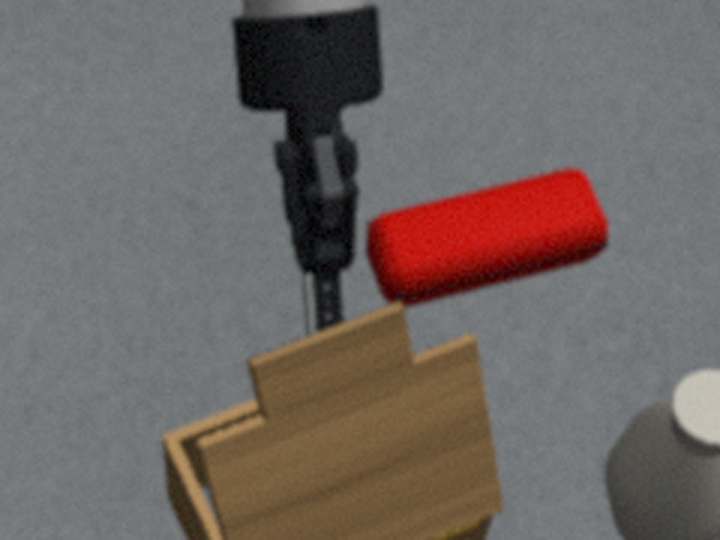

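The lid stands at about 1.1 rad with the finger behind its tab (327,320). Pushing on past upright.

>>> {"api": "servo_tool", "payload": {
  "deltas": [
    {"dx": 9, "dy": -4, "dz": 6, "rx": 0, "ry": 0.01, "rz": 0.05, "fingers": 1},
    {"dx": 9, "dy": -4, "dz": 6, "rx": 0, "ry": 0.01, "rz": 0.05, "fingers": 1},
    {"dx": 9, "dy": -4, "dz": 6, "rx": 0, "ry": 0.01, "rz": 0.05, "fingers": 1},
    {"dx": 10, "dy": -3, "dz": 4, "rx": 0, "ry": 0.01, "rz": 0.05, "fingers": 1},
    {"dx": 11, "dy": -2, "dz": 2, "rx": 0, "ry": 0, "rz": 0.03, "fingers": 1},
    {"dx": 12, "dy": -2, "dz": 1, "rx": 0, "ry": 0, "rz": 0.03, "fingers": 1},
    {"dx": 12, "dy": -2, "dz": 1, "rx": 0, "ry": 0, "rz": 0.03, "fingers": 1},
    {"dx": 12, "dy": -2, "dz": 0, "rx": 0, "ry": 0, "rz": 0, "fingers": 1}
  ]
}}

```text
clock: 11.2
tcp_pos: [0.6293, 0.0168, 0.2764]
orientation: [0.274, 0.657, 0.653, 0.26]
wrist_force: [-0.6, 0.0, -0.2]
finger_gap: -0.0001
```

>>> {"api": "servo_tool", "payload": {
  "deltas": [
    {"dx": 10, "dy": 0, "dz": 0, "rx": 0, "ry": 0, "rz": 0, "fingers": 1},
    {"dx": 0, "dy": 0, "dz": 0, "rx": 0, "ry": 0, "rz": 0, "fingers": 1},
    {"dx": 0, "dy": 0, "dz": 0, "rx": 0, "ry": 0, "rz": 0, "fingers": 1},
    {"dx": -20, "dy": 0, "dz": 5, "rx": 0, "ry": 0, "rz": 0, "fingers": 1},
    {"dx": -40, "dy": 0, "dz": 10, "rx": 0, "ry": 0, "rz": 0, "fingers": 1},
    {"dx": -40, "dy": 0, "dz": 10, "rx": 0, "ry": 0, "rz": 0, "fingers": 1},
    {"dx": 0, "dy": 0, "dz": 0, "rx": 0, "ry": 0, "rz": 0, "fingers": 1},
    {"dx": 0, "dy": 0, "dz": 0, "rx": 0, "ry": 0, "rz": 0, "fingers": 1}
  ]
}}

```text
clock: 12.0
tcp_pos: [0.5386, 0.0167, 0.3039]
orientation: [0.275, 0.656, 0.653, 0.262]
wrist_force: [0.1, -0.3, 0.3]
finger_gap: -0.0001
```

```bash
python3 cs.py; python3 - <<'E'
from h import *
c=read_camera('scene'); save('s6.png',c['img'])
E
```

```text
[0.539 0.017 0.304] [ 0.1 -0.3  0.3]
((479.8735046386719, 209.44496154785156), (157.11607360839844, 61.01166915893555), 81.79985809326172)
```

View pics/s6.png

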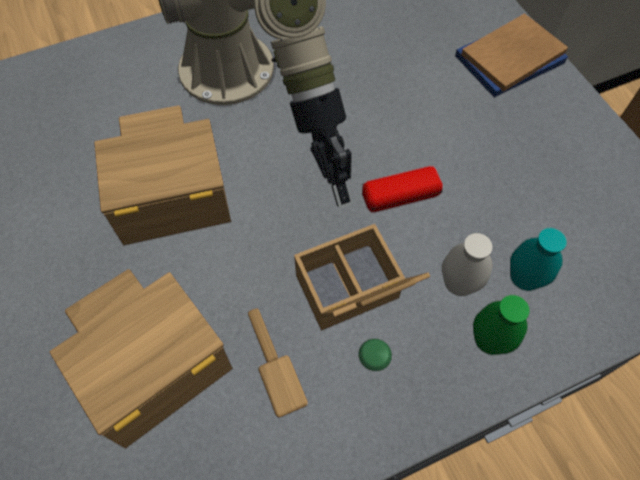

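The lid leans back edge-on at (390,290) and the box is open. The hand is clear at (340,190). The case lies at (402,188), left of the box. The vase, brush and pebble are at their old pixels. I let it settle, run a quick check against the predicted stop, and hand in.

>>> {"api": "servo_tool", "payload": {
  "deltas": [
    {"dx": -20, "dy": 0, "dz": 10, "rx": 0, "ry": 0, "rz": 0, "fingers": 1},
    {"dx": 0, "dy": 0, "dz": 0, "rx": 0, "ry": 0, "rz": 0, "fingers": 1},
    {"dx": 0, "dy": 0, "dz": 0, "rx": 0, "ry": 0, "rz": 0, "fingers": 1},
    {"dx": 0, "dy": 0, "dz": 0, "rx": 0, "ry": 0, "rz": 0, "fingers": 1},
    {"dx": 0, "dy": 0, "dz": 0, "rx": 0, "ry": 0, "rz": 0, "fingers": 1}
  ]
}}

```text
clock: 12.6
tcp_pos: [0.5199, 0.0164, 0.3125]
orientation: [0.274, 0.656, 0.653, 0.261]
wrist_force: [-1.0, -0.4, 0.4]
finger_gap: -0.0002
```

```bash
python3 - <<'E'
from h import *
c=read_camera('scene')
for th in(1.57,1.75,1.95): print(th,[proj(c,(.678-.12*np.cos(th)+.008*0,y,.09+.12*np.sin(th))).round(0).tolist() for y in(.096,-.066)])
o=cv2.imread('pics/scene0.png')[...,::-1].astype(int); d=np.abs(c['img'].astype(int)-o).max(2)
for n,(a,b,x,y) in dict(vase=(442,232,495,297),brush=(247,309,309,416),pebble=(354,338,393,373)).items(): print(n,d[b:y,a:x].mean().round(1))
for r in cut_out('lid','scene'): print(r['confidence'],r['extent'])
t=read_camera('top')
for n in('vase_center','pebble','brush_center'): print(n,[r['extent'] for r in cut_out(n,'top')])
print(env.get_state()['wrist_force'])
E
```

```text
1.57 [[413.0, 244.0], [319.0, 284.0]]
1.75 [[420.0, 256.0], [325.0, 296.0]]
1.95 [[426.0, 270.0], [331.0, 311.0]]
vase 7.2
brush 7.7
pebble 6.7
0.85 [322.5, 272.1, 428.4, 317.7]
0.78 [99.1, 103.3, 225.9, 211.9]
0.57 [48.4, 270.9, 221.9, 434.4]
vase_center [[182.6, 84.7, 227.6, 141.8], [176.8, 149.4, 223.1, 199.0], [116.0, 129.8, 167.2, 177.5]]
pebble []
brush_center [[369.3, 135.6, 393.4, 228.2]]
[-0.18059791  0.19601444 -0.57898817]
```

The lid's corner lies at about (428,272), which matches 1.95 rad (predicted (426,270)). The other things have not moved.

```bash
python3 -c "
from workcell import job
print(job.hand_in())"
```

```text
the job is handed in; nothing more can be done
None
```

I pushed the sunglasses case about 160 mm to the left with nearly closed fingers. Then I slid the shut fingers under the tab of the smallest box and swung the lid past upright. It fell back open, I withdrew the hand, and I handed in the job at about 13 s; hand-in reports no verdict.

**Last checks:**
- **Case:** it lies flat and did not move between the last two measurements. Its nearer end is about 113 mm to the left of the box's middle plane (80 mm needed).
- **Lid:** its edge matches the predicted 1.95 rad stop to within about 2 px.
- **Vase, hairbrush and pebble:** they are unchanged in the scene picture.
- **Hand:** it is clear of everything, and the wrist force is about 0.

**What disagreed or failed:**
- **Contact on the way in:** the shut fingers seemed longer than the 73 mm I planned with. The wrist force reached about 36 N while sliding under the tab, probably from the tip meeting the box's front wall. I backed off 6 mm and planned with 85 mm after that.
- **Missed detection:** the final top-view detection did not find the pebble. That it stayed put rests on the scene picture alone.

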